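Seat the grinding jar and hold the pulse dial on its third notch

ROBOT

A 6-joint arm with a two-finger parallel gripper is mounted at the origin on the work surface. World frame = base frame: x ahead of the robot, y to its left, z up, the work surface at z = 0. Lengths are in m, angles in rad, forces in N, time in s.
With the tool pointing down it reaches from about 0.25 to 0.775 m from the base axis. Payload 4 kg.
Tool frame: the origin (TCP) lies at the centre of the arm's flange, where the gripper is bolted on; the fingertips stand ahead of it and the grasp point (between the pads) lies 180 mm ahead of it (robot.tcp_to_tips is the z of the fingertips in the tool frame, in m); z points along the fingers, y is the direction in which the jaws open and shut (so a half turn about z gives the same grasp; the last joint's range is limited). The gripper opens to 94 mm and grips with 3 to 60 N. Pads are 16 mm wide; open, the fingers measure 119 mm over their backs; the gripper's body (75 mm by 177 mm) begins 78 mm behind the grasp point.
Start: joints at [-1.28, 0.087, 1.371, -0, 1.684, -0.103], TCP at [0.211, -0.508, 0.405] pointing down, gripper open.
Joint ranges: [-3.1, 3.1], [-0.76, 2.03], [0.27, 2.55], [-1.08, 4.22], [0.17, 2.65], [-2.57, 2.57]. Speed limits (rad/s): [2.79, 2.79, 3.14, 3.14, 3.14, 3.14].

INTERFACE

Orientations are given as [roll, pitch, yaw] about the fixed x, y, z axes, in that order (R = Rz(yaw) Ry(pitch) Rx(roll)).
In Python, from bench import robot gives the robot as it stands.
- The arm moves only by the tool move_arm, never from a script. Its argument "increments" is a list that holds one entry, the list of rows, each a list of 7 numbers: the opening, from 0 (shut) to 1 (fully open), then the shift along the tool's x, y, z as a fraction of full scale, then the turn, a rotation vector about the tool's x, y, z as a fraction of full scale. In form: [[[jaw, dx, dy, dz, rx, ry, rz], ...]]. A call has 1 to 8 rows; each row is the pose to reach, as a shift and turn from the pose commanded when the call began, along the tool's axes at that moment; what a row does not reach only later rows make up. Full scale, the value 1, is 0.1 m for a shift and pi/2 rad for a turn. A row lasts 1/12 s, in which the tool goes at most 41.7 mm and 7.16 degrees, less where a joint would pass 70% of its speed; a pose out of reach is approached as far as the arm can. A call with a number of a shift or a turn outside -1 to 1 is refused whole. A call with a gripper value outside its range is refused whole. The fingers move at their own pace and stop on an object; the grip force is fixed at half the most. Time passes only in rows, so rows that repeat a pose let the fingers close. It gives the time, the measured TCP pose, the force and the opening at its end, in the units of the state.
- robot.get_obs(): the state, without advancing time (a new reading comes with each control period).
- robot.snapshot(name): name is "scene" or "top" or "wrist"; returns (picture, depth): 420x560x3 uint8, red, green, blue; 420x560 float32, m along the optical axis (not along the pixel's ray), 0 where there is no reading.
- robot.camera_params(name): a dict with "mtx" (3x3 intrinsics, pixels), "R" (3x3) and "t" (3): a world point X has camera coordinates R X + t. Camera axes: x right, y down, z forward; pixel columns grow to the right and rows downward; lengths in m; the calibration is good to about 2 mm. A picture is of the moment at which its call begins: read the wrist's pose just before it. camera_params takes no time and is no camera call; for the wrist camera it gives the pose at the moment of the call.
- robot.close_job(): hands the job in, once; it reports no verdict.
The state is a dict: "time": time; "joint_positions": joint angles; "qvel": joint speeds; "joint_torque": joint torques, N m; "tool_pos": TCP position; "ee_rot": TCP orientation; "wrist_force": force on the tool from outside, world axes, zero at the start; "wrist_torque": the same for the moment, N m; "width": finger opening in m.
Only numpy, scipy, OpenCV 4.12 (cv2) and the standard library are available. Lean on these libraries where they do the work, as an engineer would, in place of code of your own. Each camera call takes 0.05 s, during which the arm holds its last target.

TASK

Stand the small steel grinding jar upright in the ring of the bench grinder, foot fully down, and let go of it. Only then turn the grinder's spring-return dial clockwise by its lever, past the first and second notches to the third, and finish while still holding it there with the fingers. Keep the jar upright and leave the tub and the tin beside it standing where they are.

Things in the scene. Friction and masses are not known exactly. Their poses are not given: they have to be found in the camera images.
- jar_mid (a point): Centre of the closed steel grinding jar, half-way up (50 mm above its foot), z up. Round body 50 mm in diameter up to 64 mm, foot edge tapering to 46 mm; black cap 42 mm in diameter from 70 to 100 mm (top). 0.2 to 0.45 kg. Stands on the bench left of the grinder; it, a tub and a tin may have any of three places; it alone has a bare steel body, black cap and is narrowest.
- ring_floor (a point): Middle of the floor inside the grinder's jar ring, on its steel deck 70 mm above the bench; the jar's foot rests here when fully down. The ring is an open steel collar 24 mm high, 55 mm inside and 72 mm outside diameter. Axes are the grinder's: z up, y along its length towards the ring end, x away from the robot at yaw 0.
- dial_axis (a point): Point on the dial's vertical turning axis at deck level, 70 mm above the bench; axes as ring_floor, 150 mm from it along -y. The grinder is a grey fixed box 170 mm (x) by 310 mm (y) by 70 mm high, its middle 60 mm towards +y from here. Its deck carries one, two and three small black pips that mark the notches.
- dial_lever (a point): Point on the dial's black lever, 45 mm from the axis, 30 mm above the deck, half-way up the bar; moves with the dial, x outward along the lever, z up. The dial is a bare metal disc 72 mm in diameter, top 15 mm above the deck; the lever is an upright bar across it, 12 mm thick, from 12 mm behind the axis to 65 mm out, top 45 mm above the deck.
- dial (a joint): Angle (rad), 0 at rest, growing clockwise from above. Lever at 0: 30 degrees from the grinder's -y towards its +x; it swings past -y towards -x (to the robot). Notches at 0.35, 0.70, 1.05, stop at 1.15, a click lobe 0.15 ahead of each. Springs back to 0 from anywhere if released; at 45 mm radius takes 2 N at first, 6 N at the third notch, 2 N more over lobes.
- tub: Bystander: wide white-lidded tub, 74 mm in diameter and 75 mm high; origin under its foot. Leave it standing where it is.
- tin: Bystander: tall tin, 60 mm in diameter and 125 mm high; origin under its foot. Leave it standing where it is.
Mind the look-alikes: they are no part of the job. Leave any orange or yellow look-alike of the part that bears jar_mid alone.

How it is judged:
By the outcome, as a careful person would: the job done as asked, in the order asked, and still so for the second after the job is handed in, while the arm keeps its last pose, push and grip.
It also fails if it takes over 54 s, if anything falls off the work surface, if the arm or the gripper's body presses on something with over 40 N, if the wrist force passes 120 N, or if a joint passes its speed limit or range.

## Working session

There is one attempt and no reset: what is moved stays moved. The work goes in short steps, Python scripts to look and compute and a tool call to move; the robot and the scene stay as the last step left them, time stands still between calls to the robot, and variables do not carry over. Pictures are saved under pics/ and viewed, and the job is handed in when it is done.

Besides the shell and the picture viewer there is one more tool, called as name(argument=value, ...) on one line, values as JSON. move_arm: Moves the arm, as the interface text tells. Its arguments: {"type":"object","properties":{"increments":{"type":"array","items":{"type":"array","items":{"type":"array","items":{"type":"number","minimum":-1,"maximum":1}}}}},"required":["increments"]}

```bash
ls; mkdir -p pics
python3 - <<'E'
from bench import robot
import cv2,numpy as np
o=robot.get_obs()
print(o)
for n in("scene","top"):
    p,d=robot.snapshot(n); cv2.imwrite(f"pics/{n}0.png",p[:,:,::-1]); np.save(f"pics/{n}0.npy",d)
    np.savez(f"pics/{n}_cam.npz",**{k:np.array(v) for k,v in robot.camera_params(n).items()})
    print(robot.camera_params(n))
E
```

```text
pics
{'time': 0.0, 'joint_positions': array([-1.28006124e+00,  8.79435860e-02,  1.37226808e+00, -1.55469847e-05,
        1.68359712e+00, -1.03111290e-01]), 'qvel': array([9.86327676e-05, 9.41350580e-04, 1.79953090e-03, 3.05613259e-04,
       2.68076119e-04, 4.07374337e-04]), 'joint_torque': array([-2.32211874e-03, -3.40181601e+01, -3.02430403e+01,  7.12973555e-02,
        3.30615195e-02, -1.84324545e-04]), 'tool_pos': array([ 0.21101225, -0.50778233,  0.40350292]), 'ee_rot': array([-3.13938670e+00, -2.12733404e-04,  3.93844409e-01]), 'wrist_force': array([-0.00111031, -0.18357607,  0.5584903 ]), 'wrist_torque': array([ 0.07645386,  0.01416365, -0.05834014]), 'width': 0.09422772891370178}
{'mtx': array([[436.01088793,   0.        , 276.86901396],
       [  0.        , 436.01088793, 203.87488319],
       [  0.        ,   0.        ,   1.        ]]), 'R': array([[-0.09754811,  0.99510378,  0.01590094],
       [ 0.80505815,  0.08829151, -0.58658842],
       [-0.58512027, -0.04441941, -0.80972908]]), 't': array([ 0.0020042 , -0.35852952,  1.4216089 ])}
{'mtx': array([[388.67312721,   0.        , 281.87513233],
       [  0.        , 388.67312721, 214.58551794],
       [  0.        ,   0.        ,   1.        ]]), 'R': array([[ 0.00589594, -0.99995234, -0.00778118],
       [-0.99510354, -0.00509926, -0.0987063 ],
       [ 0.09866191,  0.00832505, -0.99508619]]), 't': array([0.06010724, 0.47116531, 0.87834761])}
```

View pics/scene0.png

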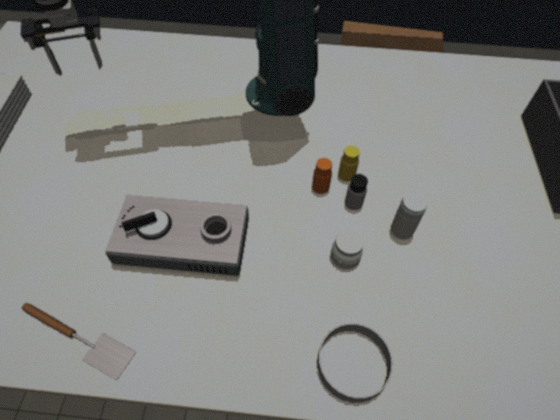

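View pics/top0.png

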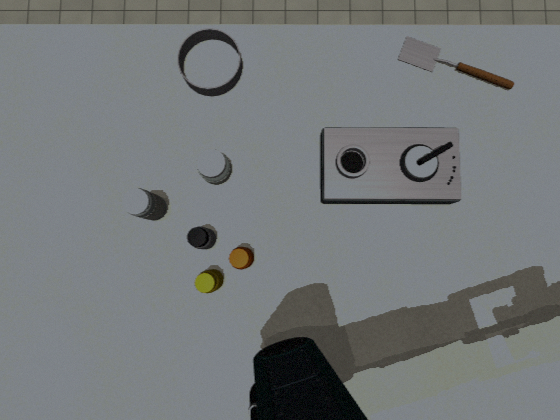

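Candidates for the jar in the top view are the black-capped one at (200,237), orange at (240,258), yellow at (208,282), the tub at (213,165) and the tin at (148,205). The jar is the one with the black cap, also seen at scene (357,190). I'll check it in a close crop.

```bash
cat > h.py <<'E'
import numpy as np,cv2
def cam(n):
    c=np.load(f"pics/{n}_cam.npz"); return c['mtx'],c['R'],c['t']
def proj(n,X):
    K,R,t=cam(n); c=R@np.array(X,float)+t; u=K@c; return u[:2]/u[2]
def atz(n,uv,z):
    K,R,t=cam(n); d=R.T@np.linalg.inv(K)@np.array([uv[0],uv[1],1.]); o=-R.T@t
    return o+d*(z-o[2])/d[2]
def cloud(n,d):
    K,R,t=cam(n); v,u=np.mgrid[:d.shape[0],:d.shape[1]]
    p=np.stack([(u-K[0,2])/K[0,0]*d,(v-K[1,2])/K[1,1]*d,d],-1)
    return (p-t)@R
E
python3 - <<'E'
from h import *
a=cv2.imread("pics/top0.png"); b=cv2.imread("pics/scene0.png")
c1=cv2.resize(a[110:220,310:470],None,fx=5,fy=5,interpolation=2); cv2.imwrite("pics/c1.png",c1)
l=cv2.resize(a[140:300,120:260],(525,600),interpolation=2)
cv2.imwrite("pics/c2.png",l)
cv2.imwrite("pics/c3.png",cv2.resize(b[140:270,300:440],(646,600),interpolation=2))
d=np.load("pics/top0.npy");P=cloud("top",d)
for u,v in[(200,237),(240,258),(208,282),(213,165),(148,205),(390,140),(330,190),(450,190),(352,161),(410,165),(250,220),(300,240)]:
    print(u,v,P[v-1:v+2,u-1:u+2].reshape(-1,3).mean(0).round(4),d[v,u])
m=(P[...,2]>.06)&(P[...,2]<.078)&(d>0); m[:,:310]=0;m[:,470:]=0;m[:120]=0;m[215:]=0
q=P[m]; r=cv2.minAreaRect(q[:,:2].astype(np.float32));print(r,q[:,2].mean(),cv2.boxPoints(r))
E
```

```text
200 237 [0.4147 0.2344 0.1021] 0.82036227
240 258 [0.3711 0.1493 0.1016] 0.81720406
208 282 [0.3209 0.2155 0.1008] 0.81109333
213 165 [0.5538 0.1977 0.1698] 0.0
148 205 [0.4799 0.3409 0.1196] 0.8106078
390 140 [ 0.6347 -0.1783  0.0715] 0.8686427
330 190 [ 0.5213 -0.0437  0.0709] 0.8584772
450 190 [ 0.5224 -0.3078  0.0713] 0.8548512
352 161 [ 0.5864 -0.0927  0.0726] 0.86387134
410 165 [ 0.5747 -0.2166  0.0862] 0.8474451
250 220 [0.4597 0.1386 0.0011] 0.92323387
300 240 [0.413  0.0197 0.0008] 0.9208101
((0.5834399461746216, -0.17806102335453033), (0.1699858456850052, 0.30669376254081726), 0.1946842074394226) 0.07092401761420404 [[ 0.49792644 -0.02500382]
 [ 0.49896857 -0.3316958 ]
 [ 0.6689534  -0.33111823]
 [ 0.6679113  -0.02442625]]
```

View pics/c1.png

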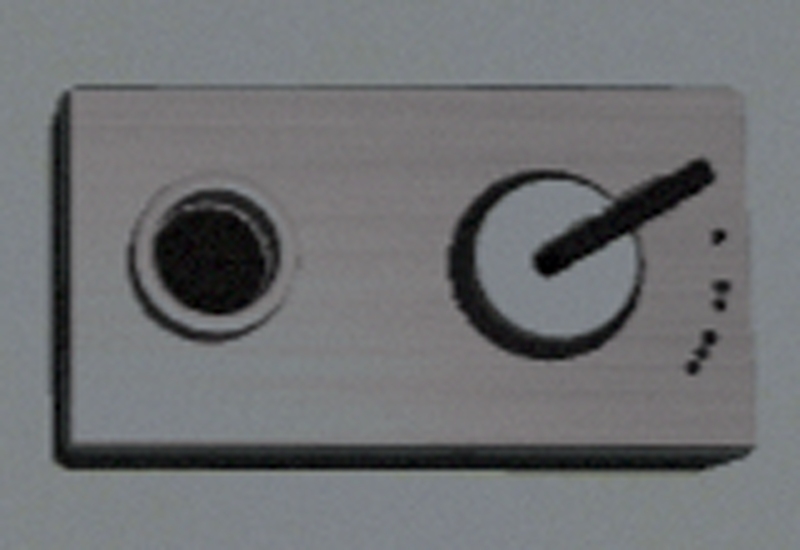

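View pics/c2.png

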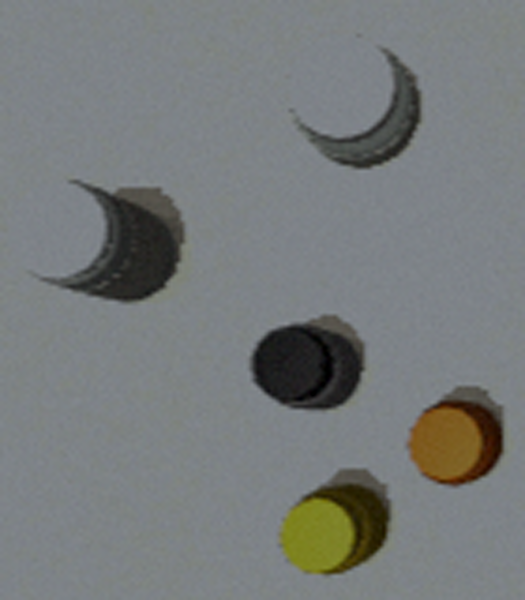

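View pics/c3.png

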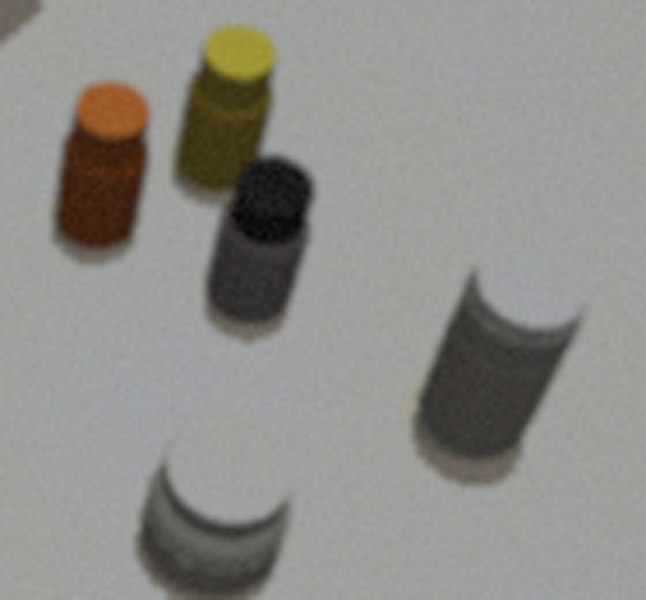

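Run:
```python
from h import *
a=cv2.imread("pics/top0.png").astype(int)
d=np.load("pics/top0.npy");P=cloud("top",d)
def reg(u0,u1,v0,v1,z0,z1):
    m=(d>0)&(P[...,2]>z0)&(P[...,2]<z1); k=np.zeros_like(m);k[v0:v1,u0:u1]=1; return P[m&k]
for nm,r in dict(jar=(180,222,220,256,.094,.11),orange=(226,258,244,274,.094,.11),yel=(190,226,268,298,.094,.11),tin=(125,172,180,225,.12,.135),tub=(195,236,145,188,.07,.085),jarbody=(180,222,220,256,.02,.07),ring=(328,378,140,182,.085,.105),dial=(395,440,140,185,.081,.092),lever=(395,460,135,185,.107,.125)).items():
    q=reg(*r)
    if len(q)<5: print(nm,len(q)); continue
    (c,rr)=cv2.minEnclosingCircle(q[:,:2].astype(np.float32)); mr=cv2.minAreaRect(q[:,:2].astype(np.float32))
    print(nm,len(q),q.mean(0).round(4),np.round(c,4),round(rr,4),q[:,2].max().round(4),[np.round(x,4) for x in mr])
# pixel-based
def pc(n,uv,z): return atz(n,uv,z).round(4)
print("jar cap px", pc("top",(120+291/3.75,140+363/3.75),.1))
print("orange",pc("top",(120+447/3.75,140+443/3.75),.1),"yel",pc("top",(120+318/3.75,140+536/3.75),.1))
print("ring px", pc("top",(310+213/5,110+257/5),.094))
print("dial px", pc("top",(310+557/5,110+258/5),.085))
b=atz("top",(310+545/5,110+263/5),.115);t=atz("top",(310+705/5,110+170/5),.115);print("lever",b,t,np.degrees(np.arctan2(*(t-b)[:2])))
# tin shape from pixels: lid centre
print("tub top",pc("top",(213-1,165),.075))
b=cv2.imread("pics/scene0.png")
print("scene jar cap",pc("scene",(300+274/4.614,140+190/4.614),.1)) 
print("scene tub lid",pc("scene",(300+228/4.614,140+470/4.614),.075),"tin lid",pc("scene",(300+530/4.614,140+278/4.614),.125))
cv2.imwrite("pics/c4.png",cv2.resize(b[185:285,100:260],None,fx=5,fy=5,interpolation=2))
```

```text
jar 311 [0.4157 0.2429 0.101 ] [0.416  0.2435] 0.021 0.1047 [array([0.4157, 0.2428]), array([0.0396, 0.0402]), np.float64(89.2767)]
orange 308 [0.3717 0.1532 0.1011] [0.3718 0.1535] 0.0209 0.1051 [array([0.3722, 0.1529]), array([0.0398, 0.0402]), np.float64(0.8209)]
yel 319 [0.3203 0.2235 0.101 ] [0.3206 0.2242] 0.0209 0.1051 [array([0.3206, 0.2239]), array([0.0401, 0.0402]), np.float64(17.8486)]
tin 515 [0.4879 0.3647 0.1259] [0.4878 0.3659] 0.028 0.1297 [array([0.4878, 0.3631]), array([0.0542, 0.0488]), np.float64(1.4385)]
tub 651 [0.581  0.2219 0.076 ] [0.5814 0.2222] 0.0323 0.0804 [array([0.5806, 0.2225]), array([0.0623, 0.0636]), np.float64(0.9111)]
jarbody 154 [0.413  0.2275 0.0551] [0.4156 0.2428] 0.025 0.07 [array([0.4139, 0.2352]), array([0.033 , 0.0487]), np.float64(75.7188)]
ring 403 [ 0.5832 -0.0894  0.0941] [ 0.5836 -0.0897] 0.0363 0.0988 [array([ 0.5833, -0.089 ]), array([0.0691, 0.0718]), np.float64(89.8837)]
dial 721 [ 0.5815 -0.2367  0.0861] [ 0.5834 -0.2394] 0.0368 0.0915 [array([ 0.5832, -0.2394]), array([0.0694, 0.07  ]), np.float64(44.3619)]
lever 207 [ 0.5955 -0.2608  0.1155] [ 0.5956 -0.2623] 0.0381 0.1201 [array([ 0.5963, -0.2618]), array([0.0119, 0.0757]), np.float64(30.1107)]
jar cap px [0.4151 0.24   0.1   ]
orange [0.3708 0.1512 0.1   ] yel [0.3189 0.2223 0.1   ]
ring px [ 0.5803 -0.0903  0.094 ]
dial px [ 0.5826 -0.242   0.085 ]
lever [ 0.57326182 -0.22621857  0.115     ] [ 0.61360206 -0.29486272  0.115     ] 149.5584463341982
tub top [0.5755 0.218  0.075 ]
scene jar cap [0.4214 0.2437 0.1   ]
scene tub lid [0.5847 0.2228 0.075 ] tin lid [0.4855 0.368  0.125 ]
```

View pics/c4.png

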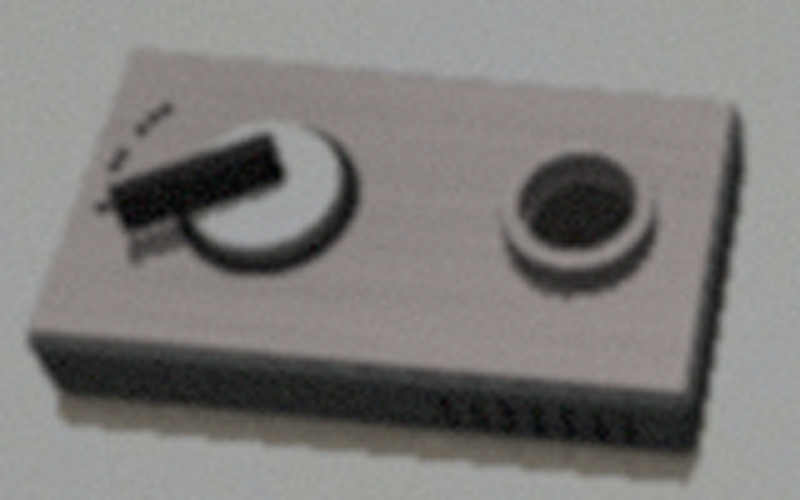

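Both cameras put the jar cap within about 5 mm of (0.416, 0.243, 0.10). The ring is near (0.583, -0.0895) and the dial near (0.583, -0.239), 150 mm apart as specified, with the lever at 30°. I'll move over the jar at the starting height and keep the yaw, so the jaw axis stays clear of the neighbouring objects.

move_arm(increments=[[[1,0.68,-0.88,0,0,0,0],[1,0.68,-0.88,0,0,0,0],[1,0.68,-0.88,0,0,0,0]]])

```text
time: 0.35
tool_pos: [0.2403, -0.3985, 0.4036]
ee_rot: [-3.139, -0.001, 0.394]
wrist_force: [1.6, 0.5, 0.6]
width: 0.0939
```

move_arm(increments=[[[1,0.68,-0.88,0,0,0,0],[1,0.68,-0.88,0,0,0,0],[1,0.68,-0.88,0,0,0,0]]])

```text
time: 0.6
tool_pos: [0.2692, -0.2904, 0.4042]
ee_rot: [-3.14, -0.001, 0.395]
wrist_force: [0.5, -1.0, 0.4]
width: 0.0939
```

move_arm(increments=[[[1,0.68,-0.88,0,0,0,0],[1,0.68,-0.88,0,0,0,0],[1,0.68,-0.88,0,0,0,0]]])

```text
time: 0.85
tool_pos: [0.298, -0.1831, 0.4044]
ee_rot: [-3.141, -0.001, 0.395]
wrist_force: [0.6, -1.0, 1.0]
width: 0.0941
```

move_arm(increments=[[[1,0.68,-0.88,0,0,0,0],[1,0.68,-0.88,0,0,0,0],[1,0.68,-0.88,0,0,0,0]]])

```text
time: 1.1
tool_pos: [0.3269, -0.0758, 0.4045]
ee_rot: [-3.141, -0.001, 0.395]
wrist_force: [0.6, 0.7, -0.1]
width: 0.0941
```

move_arm(increments=[[[1,0.68,-0.88,0,0,0,0],[1,0.68,-0.88,0,0,0,0],[1,0.68,-0.88,0,0,0,0]]])

```text
time: 1.35
tool_pos: [0.356, 0.0317, 0.4044]
ee_rot: [-3.141, -0.001, 0.396]
wrist_force: [0.4, 0.2, -0.4]
width: 0.094
```

move_arm(increments=[[[1,0.68,-0.88,0,0,0,0],[1,0.68,-0.88,0,0,0,0],[1,0.68,-0.88,0,0,0,0]]])

```text
time: 1.6
tool_pos: [0.3851, 0.1392, 0.4042]
ee_rot: [-3.141, 0.0, 0.396]
wrist_force: [0.5, -0.2, 0.1]
width: 0.094
```

move_arm(increments=[[[1,0.68,-0.88,0,0,0,0],[1,0.68,-0.88,0,0,0,0],[1,0.68,-0.88,0,0,0,0],[1,0.68,-0.88,0,0,0,0],[1,0.68,-0.88,0,0,0,0]]])

```text
time: 2.02
tool_pos: [0.4142, 0.2447, 0.4036]
ee_rot: [3.141, 0.003, 0.397]
wrist_force: [-0.2, -0.3, -0.3]
width: 0.0936
```

Run:
```python
from bench import robot
from h import *
print(robot.tcp_to_tips, robot.get_obs()['tool_pos'],robot.get_obs()['ee_rot'])
c=robot.camera_params("wrist"); np.savez("pics/wrist_cam.npz",**{k:np.array(v) for k,v in c.items()})
print(c)
p,d=robot.snapshot("wrist");cv2.imwrite("pics/w1.png",p[:,:,::-1]);np.save("pics/w1.npy",d)
P=cloud("wrist",d); m=(d>0)&(P[...,2]>.09)&(P[...,2]<.11)&(np.hypot(P[...,0]-.416,P[...,1]-.243)<.04)
q=P[m];print(len(q)); 
if len(q): print(q.mean(0),cv2.minEnclosingCircle(q[:,:2].astype(np.float32)))
print(proj("wrist",[.416,.243,.1]))
```

```text
0.1992 [0.41417435 0.24467723 0.40356075] [3.14107125e+00 2.67437978e-03 3.96553668e-01]
{'mtx': array([[345.36943177,   0.        , 284.06326644],
       [  0.        , 345.36943177, 207.76358071],
       [  0.        ,   0.        ,   1.        ]]), 'R': array([[ 3.86829133e-01, -9.22151397e-01, -1.49428015e-04],
       [-8.94082097e-01, -3.75094135e-01,  2.44788877e-01],
       [-2.25788455e-01, -9.45578683e-02, -9.69576394e-01]]), 't': array([0.06514203, 0.43647123, 0.50520433])}
1863
[0.41774226 0.24467642 0.09931737] ((0.41674691438674927, 0.24429400265216827), 0.021002039313316345)
[286.39293249 205.23157323]
```

View pics/w1.png

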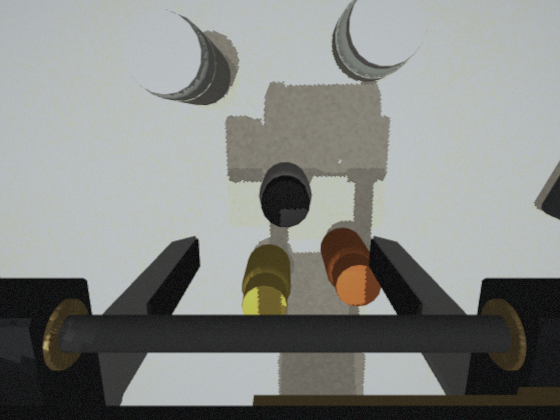

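The picture shows the black cap at (286,205), its body above it, and yellow, orange, tin and tub all outside the finger paths. The refined jar position is (0.4167, 0.2443), which agrees with the top view. Descending.

move_arm(increments=[[[1,0.02,0.02,0.3,0,0,0],[1,0.02,0.02,0.6,0,0,0],[1,0.02,0.02,0.9,0,0,0],[1,0.02,0.02,0.9,0,0,0]]])

```text
time: 2.4
tool_pos: [0.4148, 0.2401, 0.3082]
ee_rot: [3.141, 0.013, 0.392]
wrist_force: [-0.1, 1.1, -0.3]
width: 0.0938
```

move_arm(increments=[[[1,0,0,0.2,0,0,0],[1,0,0,0.4,0,0,0],[1,0,0,0.6,0,0,0],[1,0,0,0.8,0,0,0],[1,0,0,0.81,0,0,0],[1,0,0,0.81,0,0,0]]])

```text
time: 2.9
tool_pos: [0.4169, 0.2417, 0.2342]
ee_rot: [3.141, 0.001, 0.393]
wrist_force: [0.8, 0.8, -0.0]
width: 0.0943
```

move_arm(increments=[[[0.6,0,-0.02,0.02,0,0,0],[0.5,0,-0.02,0.02,0,0,0],[0.4,0,-0.02,0.02,0,0,0],[0.2,0,-0.02,0.02,0,0,0],[0.2,0,-0.02,0.02,0,0,0],[0.2,0,-0.02,0.02,0,0,0],[0.2,0,-0.02,0.02,0,0,0],[0.2,0,-0.02,0.02,0,0,0]]])

```text
time: 3.57
tool_pos: [0.4161, 0.2444, 0.2318]
ee_rot: [-3.142, -0.0, 0.394]
wrist_force: [0.3, -0.1, 0.4]
width: 0.049
```

move_arm(increments=[[[0.2,0,0,0,0,0,0],[0.2,0,0,0,0,0,0],[0.2,0,0,0,0,0,0],[0.2,0,0,0,0,0,0]]])

```text
time: 3.9
tool_pos: [0.4161, 0.2444, 0.2318]
ee_rot: [-3.141, -0.0, 0.394]
wrist_force: [-0.6, 0.7, 1.9]
width: 0.049
```

move_arm(increments=[[[0.2,0,0,-0.1,0,0,0],[0.2,0,0,-0.3,0,0,0],[0.2,0,0,-0.55,0,0,0],[0.2,0,0,-0.8,0,0,0],[0.2,0,0,-0.9,0,0,0],[0.2,0,0,-0.9,0,0,0]]])

```text
time: 4.4
tool_pos: [0.4167, 0.2446, 0.3246]
ee_rot: [3.141, -0.006, 0.394]
wrist_force: [1.4, -0.7, -3.8]
width: 0.0494
```

move_arm(increments=[[[0.2,0,0,-0.25,0,0,0],[0.2,0,0,-0.5,0,0,0],[0.2,0,0,-0.75,0,0,0],[0.2,0,0,-0.75,0,0,0],[0.2,0,0,-0.75,0,0,0],[0.2,0,0,-0.75,0,0,0]]])

```text
time: 4.9
tool_pos: [0.4158, 0.2442, 0.3937]
ee_rot: [3.141, 0.005, 0.394]
wrist_force: [0.1, -0.4, -4.0]
width: 0.0491
```

move_arm(increments=[[[0.2,0.02,0.2,0,0,0,0],[0.2,0.04,0.45,0,0,0,0],[0.2,0.05,0.7,0,0,0,0],[0.2,0.065,0.93,0,0,0,0]]])

```text
time: 5.23
tool_pos: [0.4577, 0.1599, 0.3931]
ee_rot: [-3.141, 0.006, 0.394]
wrist_force: [-0.4, -0.1, -3.9]
width: 0.0491
```

move_arm(increments=[[[0.2,0.02,0.25,0,0,0,0],[0.2,0.04,0.5,0,0,0,0],[0.2,0.05,0.75,0,0,0,0],[0.2,0.065,0.93,0,0,0,0]]])

```text
time: 5.57
tool_pos: [0.4997, 0.0757, 0.393]
ee_rot: [-3.141, 0.006, 0.392]
wrist_force: [0.3, -0.8, -3.3]
width: 0.0496
```

move_arm(increments=[[[0.2,0.02,0.25,0,0,0,0],[0.2,0.04,0.5,0,0,0,0],[0.2,0.05,0.75,0,0,0,0],[0.2,0.065,0.93,0,0,0,0]]])

```text
time: 5.9
tool_pos: [0.5414, -0.0077, 0.3928]
ee_rot: [-3.14, 0.006, 0.392]
wrist_force: [0.1, 0.5, -3.8]
width: 0.0493
```

move_arm(increments=[[[0.2,0.02,0.25,0,0,0,0],[0.2,0.04,0.5,0,0,0,0],[0.2,0.05,0.75,0,0,0,0],[0.2,0.065,0.9,0,0,0,0],[0.2,0.065,0.93,0,0,0,0],[0.2,0.065,0.93,0,0,0,0],[0.2,0.065,0.93,0,0,0,0],[0.2,0.065,0.93,0,0,0,0]]])

```text
time: 6.57
tool_pos: [0.5825, -0.088, 0.3964]
ee_rot: [-3.141, 0.0, 0.395]
wrist_force: [0.8, 0.4, -3.6]
width: 0.049
```

```bash
cat > look.py <<'E'
from bench import robot
from h import *
def look(n,tag):
    c=robot.camera_params(n); np.savez(f"pics/{n}_cam.npz",**{k:np.array(v) for k,v in c.items()})
    p,d=robot.snapshot(n);cv2.imwrite(f"pics/{tag}.png",p[:,:,::-1]);np.save(f"pics/{tag}.npy",d)
    return p[:,:,::-1],d,cloud(n,d)
E
python3 - <<'E'
from look import *
o=robot.get_obs();print(o['tool_pos'],o['ee_rot'],o['wrist_force'])
p,d,P=look("wrist","w2")
def reg(z0,z1,c,r):
    m=(d>0)&(P[...,2]>z0)&(P[...,2]<z1)&(np.hypot(P[...,0]-c[0],P[...,1]-c[1])<r); return P[m]
for z0,z1,c,r in((.086,.1,(.583,-.09),.045),(.08,.092,(.583,-.239),.045),(.107,.125,(.6,-.27),.08)):
    q=reg(z0,z1,c,r);print(len(q),q.mean(0) if len(q) else 0, cv2.minAreaRect(q[:,:2].astype(np.float32)) if len(q)>5 else 0,cv2.minEnclosingCircle(q[:,:2].astype(np.float32)) if len(q)>5 else 0)
E
```

```text
[ 0.58246201 -0.08798402  0.39637879] [-3.14055428e+00  4.59155529e-04  3.95217673e-01] [ 0.76228615  0.38742949 -3.57587142]
1492 [ 0.60015296 -0.08414992  0.0931398 ] ((0.5944386124610901, -0.08612178266048431), (0.0510183647274971, 0.0712125226855278), 18.65719223022461) ((0.5846534371376038, -0.08940066397190094), 0.03595394641160965)
2680 [ 0.59533122 -0.22891046  0.08454643] ((0.5965628623962402, -0.23117610812187195), (0.0444502979516983, 0.07833773642778397), 48.55950927734375) ((0.5875678062438965, -0.241938054561615), 0.039708178490400314)
1208 [ 0.602693   -0.26474012  0.11291023] ((0.5985514521598816, -0.26181697845458984), (0.012576819397509098, 0.07702426612377167), 29.994340896606445) ((0.5978913307189941, -0.26219797134399414), 0.03863450884819031)
```

View pics/w2.png

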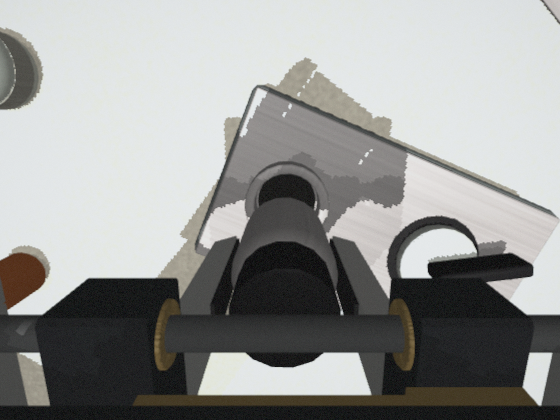

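The wrist view shows the ring's rim at about (286,190) and the jar held upright in front of it. The ring centre comes out at (0.5847, -0.0894), within 1 mm of the top view. I'll do a partial descent with a small correction.

move_arm(increments=[[[0.2,0.01,0.02,0.15,0,0,0],[0.2,0.01,0.02,0.3,0,0,0],[0.2,0.01,0.02,0.45,0,0,0],[0.2,0.01,0.02,0.6,0,0,0],[0.2,0.01,0.02,0.6,0,0,0],[0.2,0.01,0.02,0.6,0,0,0],[0.2,0.01,0.02,0.6,0,0,0],[0.2,0.01,0.02,0.6,0,0,0]]])

```text
time: 7.28
tool_pos: [0.5848, -0.0904, 0.3386]
ee_rot: [3.14, -0.003, 0.394]
wrist_force: [0.3, 0.9, -3.8]
width: 0.0491
```

Run:
```python
from look import *
o=robot.get_obs();print(o['tool_pos'],o['ee_rot'],o['wrist_force'])
for n in("scene","top","wrist"):
    p,d,P=look(n,n+"3")
    if n=="top": cv2.imwrite("pics/top3c.png",cv2.resize(p[120:210,310:410],None,fx=6,fy=6,interpolation=2))
    if n=="scene": cv2.imwrite("pics/sc3c.png",cv2.resize(p[160:260,150:290],None,fx=5,fy=5,interpolation=2))
    m=(d>0)&(P[...,2]>.086)&(P[...,2]<.1)&(np.hypot(P[...,0]-.584,P[...,1]+.0895)<.045)
    q=P[m];print(n,len(q),cv2.minEnclosingCircle(q[:,:2].astype(np.float32)) if len(q)>5 else 0)
```

```text
[ 0.58478104 -0.09035225  0.33857047] [ 3.13969238e+00 -2.54709195e-03  3.94354412e-01] [ 0.32977358  0.89663282 -3.78188819]
scene 248 ((0.5847938656806946, -0.08977320045232773), 0.03612254932522774)
top 61 ((0.566883385181427, -0.11248546838760376), 0.0198424831032753)
wrist 2096 ((0.5849044322967529, -0.0893920511007309), 0.035856325179338455)
```

View pics/sc3c.png

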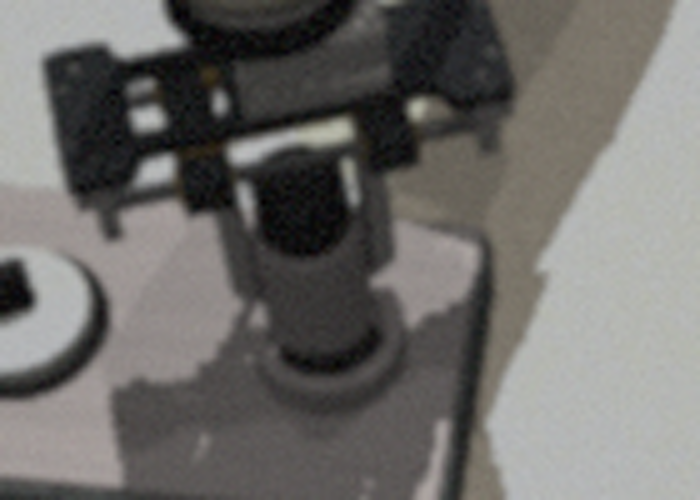

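View pics/wrist3.png

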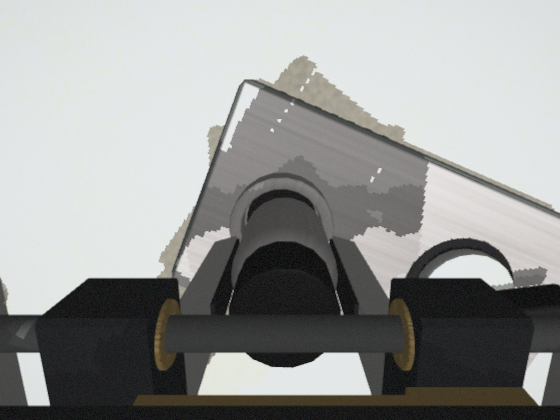

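Ring from scene and wrist agrees at (0.5849, -0.0895), and the jar is aligned to within 1 mm. Lowering slowly.

move_arm(increments=[[[0.2,0.003,-0.006,0.06,0,0,0],[0.2,0.003,-0.006,0.12,0,0,0],[0.2,0.003,-0.006,0.18,0,0,0],[0.2,0.003,-0.006,0.22,0,0,0],[0.2,0.003,-0.006,0.22,0,0,0],[0.2,0.003,-0.006,0.22,0,0,0]]])

```text
time: 7.93
tool_pos: [0.5844, -0.09, 0.3138]
ee_rot: [-3.141, 0.001, 0.394]
wrist_force: [-0.0, -0.1, -3.7]
width: 0.0493
```

move_arm(increments=[[[0.2,0,0,0.03,0,0,0],[0.2,0,0,0.06,0,0,0],[0.2,0,0,0.09,0,0,0],[0.2,0,0,0.12,0,0,0],[0.2,0,0,0.13,0,0,0],[0.2,0,0,0.13,0,0,0],[0.2,0,0,0.13,0,0,0]]])

```text
time: 8.52
tool_pos: [0.5846, -0.09, 0.3018]
ee_rot: [3.141, -0.0, 0.394]
wrist_force: [-0.7, -0.1, -2.4]
width: 0.0491
```

move_arm(increments=[[[0.2,0,0,0.01,0,0,0],[0.2,0,0,0.015,0,0,0],[0.2,0,0,0.015,0,0,0],[0.2,0,0,0.015,0,0,0]]])

```text
time: 8.85
tool_pos: [0.5844, -0.0899, 0.3018]
ee_rot: [3.141, -0.001, 0.394]
wrist_force: [-4.4, 0.4, 5.5]
width: 0.0497
```

The foot is on the deck: the TCP stopped at 0.3018, exactly 70 mm above its grasp height, with 5.5 N upward. Releasing.

move_arm(increments=[[[0.6,0,0,0,0,0,0],[0.7,0,0,0,0,0,0],[0.8,0,0,0,0,0,0],[0.9,0,0,0,0,0,0],[1,0,0,0,0,0,0],[1,0,0,0,0,0,0]]])

```text
time: 9.35
tool_pos: [0.5846, -0.0901, 0.3]
ee_rot: [3.142, 0.0, 0.394]
wrist_force: [0.6, 0.6, 0.8]
width: 0.0857
```

move_arm(increments=[[[1,0,0,-0.1,0,0,0],[1,0,0,-0.3,0,0,0],[1,0,0,-0.6,0,0,0],[1,0,0,-0.95,0,0,0],[1,0,0,-0.95,0,0,0],[1,0,0,-0.95,0,0,0]]])

```text
time: 9.85
tool_pos: [0.5848, -0.09, 0.3996]
ee_rot: [3.137, -0.006, 0.394]
wrist_force: [0.6, 0.1, 0.2]
width: 0.0938
```

Run:
```python
from look import *
o=robot.get_obs();print(o['tool_pos'],o['ee_rot'],o['wrist_force'],o['joint_positions'])
for n in("scene","wrist"):
    p,d,P=look(n,n+"4")
    if n=="scene": cv2.imwrite("pics/sc4c.png",cv2.resize(p[160:260,150:290],None,fx=5,fy=5,interpolation=2))
    m=(d>0)&(P[...,2]>.155)&(P[...,2]<.185)&(np.hypot(P[...,0]-.584,P[...,1]+.0895)<.035)
    q=P[m];print(n,len(q),q[:,2].mean() if len(q) else 0,cv2.minEnclosingCircle(q[:,:2].astype(np.float32)) if len(q)>5 else 0)
```

```text
[ 0.58484061 -0.09003697  0.3995733 ] [ 3.13679981 -0.00628534  0.39382044] [0.6387903  0.10333367 0.24002569] [-2.48531565e-01  1.78750368e-01  1.27853782e+00 -7.26098959e-05
  1.67640059e+00  9.28451449e-01]
scene 305 0.16948325812052284 ((0.5850779414176941, -0.09094692021608353), 0.02136859856545925)
wrist 3403 0.16893873230139697 ((0.5851489901542664, -0.09013011306524277), 0.021083416417241096)
```

View pics/sc4c.png

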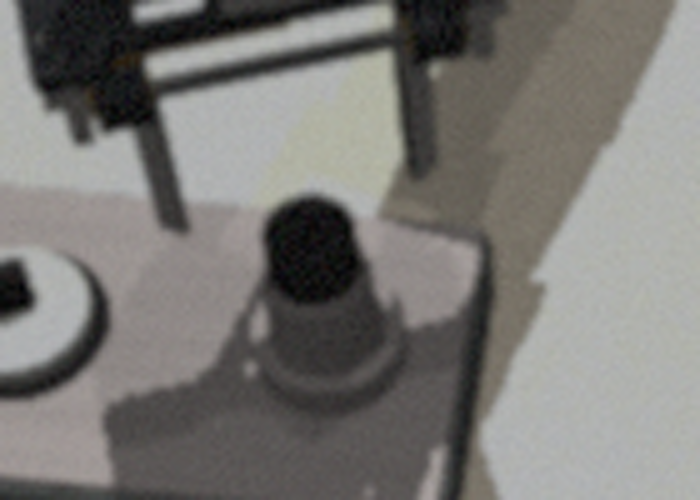

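View pics/wrist4.png

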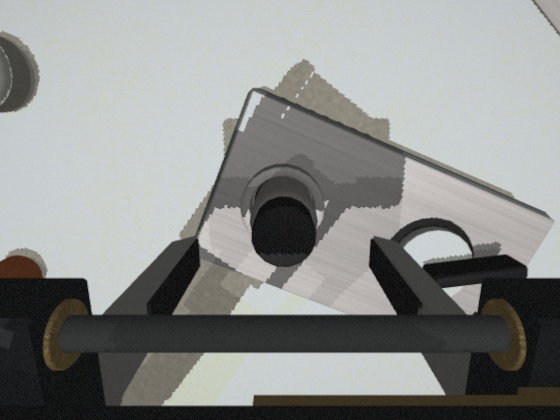

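The jar is seated: cap top at 0.169 to 0.170 in both views (expected 0.17), upright, centred in the ring and released. Next I move over the lever and turn the yaw to 120°.

move_arm(increments=[[[1,-0.08,0.3,0,0,0,-0.077],[1,-0.17,0.6,0,0,0,-0.154],[1,-0.256,0.925,0,0,0,-0.231],[1,-0.256,0.925,0,0,0,-0.308],[1,-0.256,0.925,0,0,0,-0.385],[1,-0.256,0.925,0,0,0,-0.462],[1,-0.256,0.925,0,0,0,-0.54]]])

```text
time: 10.53
tool_pos: [0.5962, -0.1856, 0.3926]
ee_rot: [-3.137, -0.0, 1.247]
wrist_force: [0.6, -0.2, 0.3]
width: 0.0939
```

move_arm(increments=[[[1,-0.3,0.15,0,0,0,-0.077],[1,-0.6,0.3,0,0,0,-0.154],[1,-0.862,0.418,0,0,0,-0.231],[1,-0.862,0.418,0,0,0,-0.308],[1,-0.862,0.418,0,0,0,-0.385],[1,-0.862,0.418,0,0,0,-0.462],[1,-0.862,0.418,0,0,0,-0.542],[1,-0.862,0.418,0,0,0,-0.542]]])

```text
time: 11.2
tool_pos: [0.608, -0.2805, 0.3926]
ee_rot: [-3.139, -0.004, 2.095]
wrist_force: [-0.6, -0.2, -0.2]
width: 0.0942
```

move_arm(increments=[[[0.6,0,0,0,0,0,0],[0.6,0,0,0,0,0,0],[0.6,0,0,0,0,0,0],[0.6,0,0,0,0,0,0]]])

```text
time: 11.53
tool_pos: [0.6081, -0.2802, 0.3949]
ee_rot: [-3.141, -0.0, 2.092]
wrist_force: [-0.1, 0.5, 0.3]
width: 0.0707
```

Run:
```python
from look import *
o=robot.get_obs();print(o['tool_pos'],o['ee_rot'],o['wrist_force'])
p,d,P=look("wrist","w5")
for z0,z1,c,r in((.08,.092,(.585,-.2395),.045),(.107,.125,(.605,-.275),.08)):
    m=(d>0)&(P[...,2]>z0)&(P[...,2]<z1)&(np.hypot(P[...,0]-c[0],P[...,1]-c[1])<r); q=P[m].astype(np.float32)
    if len(q)>5: print(len(q),q.mean(0),cv2.minAreaRect(q[:,:2]),cv2.minEnclosingCircle(q[:,:2]))
```

```text
[ 0.60814923 -0.28020614  0.394936  ] [-3.14135050e+00 -3.31926153e-04  2.09240651e+00] [-0.05737419  0.54558233  0.27278949]Traceback (most recent call last):
  File "<stdin>", line 6, in <module>
cv2.error: OpenCV(4.12.0) /io/opencv/modules/imgproc/src/convhull.cpp:143: error: (-215:Assertion failed) total >= 0 && (depth == CV_32F || depth == CV_32S) in function 'convexHull'
```

View pics/w5.png

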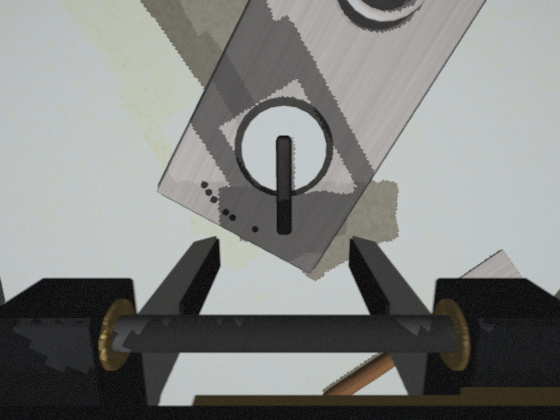

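Run:
```python
from h import *
d=np.load("pics/w5.npy");P=cloud("wrist",d)
for z0,z1,c,r in((.08,.092,(.585,-.2395),.045),(.107,.125,(.605,-.275),.08)):
    m=(d>0)&(P[...,2]>z0)&(P[...,2]<z1)&(np.hypot(P[...,0]-c[0],P[...,1]-c[1])<r); q=np.ascontiguousarray(P[m][:,:2],dtype=np.float32)
    print(len(q),P[m].mean(0),cv2.minAreaRect(q),cv2.minEnclosingCircle(q))
```

```text
4905 [ 0.58296416 -0.23603486  0.08444354] ((0.5841699242591858, -0.23808427155017853), (0.07062148302793503, 0.06924248486757278), 29.759912490844727) ((0.5844027996063232, -0.2385859191417694), 0.0358923114836216)
1475 [ 0.59667115 -0.26001951  0.11411819] ((0.5975407361984253, -0.26189878582954407), (0.01142064854502678, 0.07692015171051025), 30.20999526977539) ((0.597469687461853, -0.2619268000125885), 0.03857320547103882)
```

The lever at column 284 is centred between the fingers, and the dial axis is at (0.5844, -0.2388). Descending so the grasp point is 36 mm above the deck, which keeps the tips above the disc, then closing.

move_arm(increments=[[[0.6,0,0,0.2,0,0,0],[0.6,0,0,0.4,0,0,0],[0.6,0,0,0.6,0,0,0],[0.6,0,0,0.8,0,0,0],[0.6,0,0,0.8,0,0,0],[0.6,0,0,0.8,0,0,0]]])

```text
time: 12.08
tool_pos: [0.6079, -0.2801, 0.3139]
ee_rot: [-3.14, -0.003, 2.093]
wrist_force: [0.3, -0.2, 0.6]
width: 0.0566
```

move_arm(increments=[[[0.5,0,0,0.1,0,0,0],[0.4,0,0,0.2,0,0,0],[0.4,0,0,0.28,0,0,0],[0.35,0,0,0.28,0,0,0],[0.3,0,0,0.28,0,0,0],[0.3,0,0,0.28,0,0,0]]])

```text
time: 12.58
tool_pos: [0.6082, -0.2804, 0.2875]
ee_rot: [3.141, 0.0, 2.093]
wrist_force: [0.1, -0.1, -0.2]
width: 0.0283
```

move_arm(increments=[[[0.2,0,0,0.015,0,0,0],[0.15,0,0,0.015,0,0,0],[0.1,0,0,0.015,0,0,0],[0.05,0,0,0.015,0,0,0],[0,0,0,0.015,0,0,0],[0,0,0,0.015,0,0,0],[0,0,0,0.015,0,0,0],[0,0,0,0.015,0,0,0]]])

```text
time: 13.25
tool_pos: [0.608, -0.2805, 0.286]
ee_rot: [-3.141, 0.001, 2.093]
wrist_force: [-1.6, 0.3, 1.3]
width: 0.0116
```

move_arm(increments=[[[0,0.0006,-0.024,0,0,0,0.032],[0,0.0024,-0.048,0,0,0,0.0637],[0,0.005,-0.071,0,0,0,0.0955],[0,0.0095,-0.095,0,0,0,0.127],[0,0.0213,-0.141,0,0,0,0.191],[0,0.0377,-0.186,0,0,0,0.255],[0,0.0377,-0.186,0,0,0,0.255],[0,0.0377,-0.186,0,0,0,0.255]]])

```text
time: 13.92
tool_pos: [0.5902, -0.2865, 0.286]
ee_rot: [3.141, 0.001, 1.695]
wrist_force: [-1.3, -1.5, 1.5]
width: 0.0119
```

move_arm(increments=[[[0,0.0024,-0.048,0,0,0,0.0637],[0,0.005,-0.071,0,0,0,0.0955],[0,0.0095,-0.095,0,0,0,0.127],[0,0.0213,-0.141,0,0,0,0.191],[0,0.0377,-0.186,0,0,0,0.255],[0,0.0377,-0.186,0,0,0,0.255],[0,0.0377,-0.186,0,0,0,0.255]]])

```text
time: 14.5
tool_pos: [0.5713, -0.2851, 0.2861]
ee_rot: [3.141, 0.001, 1.296]
wrist_force: [-1.1, -1.0, 1.8]
width: 0.0115
```

move_arm(increments=[[[0,0.0024,-0.048,0,0,0,0.0637],[0,0.005,-0.071,0,0,0,0.0955],[0,0.0095,-0.095,0,0,0,0.127],[0,0.017,-0.127,0,0,0,0.172],[0,0.017,-0.127,0,0,0,0.172],[0,0.017,-0.127,0,0,0,0.172],[0,0.017,-0.127,0,0,0,0.172]]])

```text
time: 15.08
tool_pos: [0.5596, -0.2801, 0.286]
ee_rot: [3.141, 0.001, 1.025]
wrist_force: [-2.9, -2.7, 3.6]
width: 0.0117
```

Run:
```python
from look import *
o=robot.get_obs();print(o['tool_pos'],o['ee_rot'],o['wrist_force'],o['width'])
v=o['tool_pos'][:2]-np.array([.5844,-.2388]);print("r",np.hypot(*v),"phi pos",np.pi/6-np.arctan2(v[0],-v[1]),"phi yaw",2.0944-o['ee_rot'][2])
for n in("scene","wrist","top"):
    p,d,P=look(n,n+"6")
    if n=="scene": cv2.imwrite("pics/sc6c.png",cv2.resize(p[150:280,100:260],None,fx=4.5,fy=4.5,interpolation=2))
    m=(d>0)&(P[...,2]>.155)&(P[...,2]<.18)&(np.hypot(P[...,0]-.584,P[...,1]+.0895)<.035)
    q=np.ascontiguousarray(P[m],dtype=np.float32);print(n,len(q),q[:,2].mean() if len(q) else 0,cv2.minEnclosingCircle(q[:,:2].copy()) if len(q)>5 else 0)
    m=(d>0)&(P[...,2]>.105)&(P[...,2]<.122)&(np.hypot(P[...,0]-.5844,P[...,1]+.2388)<.035)
    q=np.ascontiguousarray(P[m][:,:2],dtype=np.float32);print(n,"lever",len(q),cv2.minAreaRect(q) if len(q)>5 else 0)
```

```text
[ 0.55958737 -0.28012525  0.28603837] [3.14103081e+00 1.05663528e-03 1.02481797e+00] [-2.88697018 -2.73394358  3.64168619] 0.011707043159264813
r 0.04820210612355673 phi pos 1.0643291122752858 phi yaw 1.0695820279368233
scene 308 0.16923729 ((0.5854219198226929, -0.09080741554498672), 0.02137397974729538)
scene lever 117 ((0.579010546207428, -0.24899804592132568), (0.04641490429639816, 0.0131626445800066), 58.5947380065918)
wrist 0 0 0
wrist lever 2640 ((0.5786467790603638, -0.24886973202228546), (0.04672902449965477, 0.011704501695930958), 59.2431755065918)
top 382 0.1699297 ((0.5836544632911682, -0.09046518802642822), 0.020980965346097946)
top lever 153 ((0.5775561928749084, -0.24876423180103302), (0.044877517968416214, 0.01261060032993555), 61.84154510498047)
```

View pics/sc6c.png

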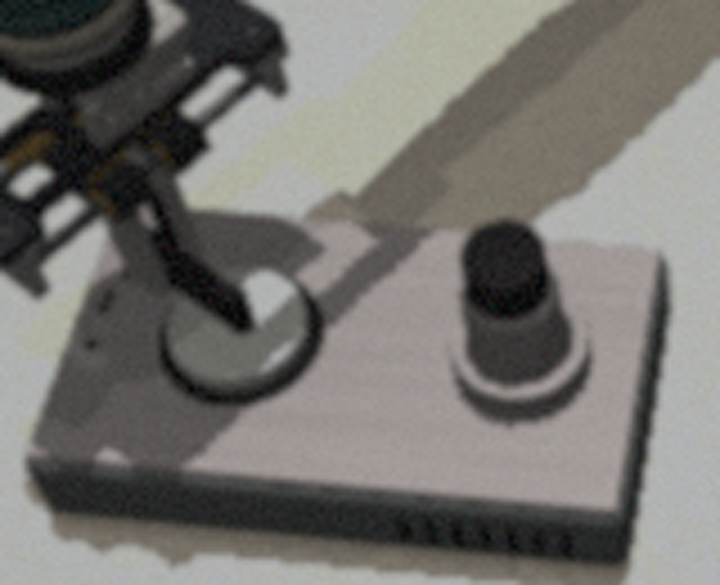

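View pics/wrist6.png

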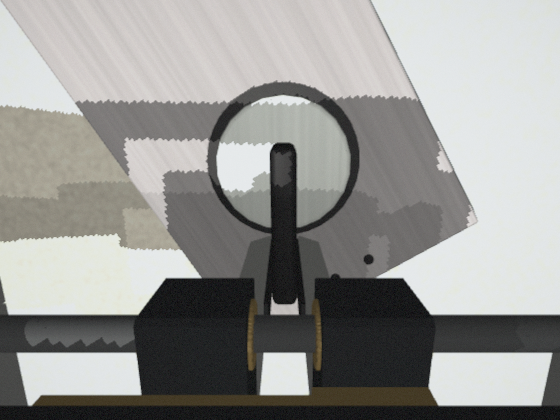

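The lever is at about 1.06 rad (wrist 1.060, tool 1.064 to 1.070), past the third lobe and in the third notch, and the jar is upright. I'll hold briefly, then check the bystanders and stability.

move_arm(increments=[[[0,0,0,0,0,0,0],[0,0,0,0,0,0,0],[0,0,0,0,0,0,0],[0,0,0,0,0,0,0],[0,0,0,0,0,0,0],[0,0,0,0,0,0,0],[0,0,0,0,0,0,0],[0,0,0,0,0,0,0]]])

```text
time: 15.9
tool_pos: [0.5594, -0.2801, 0.286]
ee_rot: [3.141, 0.001, 1.023]
wrist_force: [-2.4, -5.0, 4.3]
width: 0.0118
```

Run:
```python
from look import *
o=robot.get_obs();print(o['tool_pos'],2.0944-o['ee_rot'][2],o['wrist_force'],o['width'])
p,d,P=look("top","top7")
def reg(u0,u1,v0,v1,z0,z1):
    m=(d>0)&(P[...,2]>z0)&(P[...,2]<z1); k=np.zeros_like(m);k[v0:v1,u0:u1]=1; return P[m&k]
for nm,r in dict(orange=(226,258,244,274,.094,.11),yel=(190,226,268,298,.094,.11),tin=(125,172,180,225,.12,.135),tub=(195,236,145,188,.07,.085),jar=(330,375,135,185,.16,.18)).items():
    q=reg(*r); print(nm,len(q),q.mean(0).round(4))
```

```text
[ 0.55944782 -0.28010482  0.28604753] 1.0718173213384243 [-2.44694156 -4.95574471  4.29887069] 0.011762755144997611
orange 310 [0.3718 0.1532 0.101 ]
yel 318 [0.3203 0.2236 0.1009]
tin 518 [0.4878 0.3647 0.1258]
tub 653 [0.5809 0.2219 0.0758]
jar 361 [ 0.5828 -0.0897  0.1707]
```

View pics/top7.png

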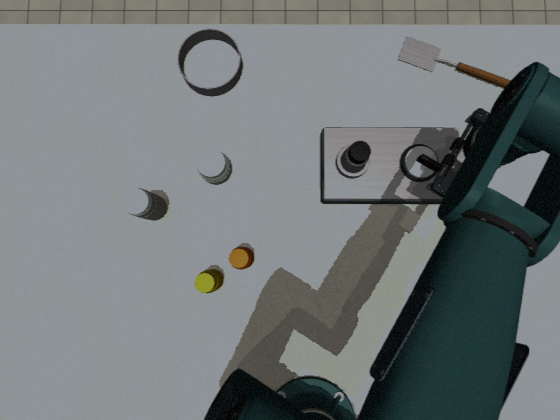

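Everything is stable: the jar is in the ring at (357,153), and the tub, tin and look-alikes are within 0.1 mm of their first readings. Handing in.

```bash
python3 -c "
from bench import robot
print(robot.close_job()); o=robot.get_obs(); print(o['time'],o['tool_pos'],o['width'])"
```

```text
the job is handed in; nothing more can be done
None
the job is handed in; nothing more can be done
```

The steel jar is standing in the grinder's ring and released. The dial is turned to the third notch, with the lever still gripped in the fingers. I handed the job in about 16 s into the 54 s limit.

- **Jar:** the foot reached the deck exactly 70 mm above the height at which I picked it up. The cap top measured 0.169–0.171 m (0.170 expected), and the jar is upright and centred in the ring.
- **Dial:** I turned it clockwise only after letting go of the jar. It read about 1.06–1.07 rad from the tool pose and the wrist camera, and held steady for about 0.8 s. The fingers were closed on the bar at 11.8 mm, with about 7 N on the wrist.
- **Bystanders:** the tub, tin and both look-alikes were within 0.1 mm of where they started.
- **Disagreement:** the top camera gave a lever angle of about 1.015 rad, but only from a small, coarse, partly hidden patch. I went with the wrist camera and tool pose; the scene camera agreed at about 1.07.

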